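# Close the label printer and calibrate it with the two-button chord

## Task

A fresh label roll has been loaded and the label printer's cover still stands ajar: push the cover fully shut without lifting it any further open. Then calibrate the printer: with one finger on the yellow pause button and the other on the red cancel button, press both all the way down together, hold them down for at least two seconds, then let go so that both come up again. Do not press either of the two on its own, nor the grey feed button between them, and leave the tube, the spare roll, the cap and the marker on the bench where they are.

Things in the scene. Friction and masses are not known exactly. Their poses are not given: they have to be found in the camera images.
- printer: Light grey desktop label printer, fixed, 250 deep (x) x 200 wide (y) x 150 mm high with the cover shut. Origin: centre of its underside, on the bench; x from its front (towards the robot, give or take its yaw) to its back, y to the left of a person facing it, z up. Along its front a control deck, 75 mm deep, slopes 15 degrees down to the front, 142 to 122 mm high: display left, three buttons in a row right.
- cover (a joint): Opening angle of the printer's cover about a level hinge along the printer's y axis at its back: 0 = fully shut on a solid stop, larger = open; starts between 0.2 and 0.5. A stiff hinge holds it at any angle; pushing it shut at the middle of its top takes roughly 2 to 5 N.
- cover_hinge (a point): Middle of the cover's hinge axis: 118 mm behind the printer's origin, 104 mm above the bench.
- cover_lip (a point): Middle of the upper front edge of the cover, a 200 mm wide light grey shell with a flat top (dark window flush in it); moves with it. In the cover's frame it lies 166 mm in front of the hinge and 46 mm above it, and the flat top runs at that height back to above the hinge. Shut, it is 48 mm in front of the printer's origin, 150 mm high, 40 mm behind the buttons' centres.
- pause (a joint): How far the yellow pause button is pressed in: 0 = up, 0.005 m = all the way down on its stop. Spring return: starts to move at about 0.9 N, fully down at about 3 N. Moves along the deck's normal.
- feed (a joint): The same for the grey feed button, midway between the other two. Leave it up.
- cancel (a joint): The same for the red cancel button.
- pause_top (a point): Centre of the top of the yellow pause button (two black bars on it), 16 mm diameter, nearest of the three to the display; up, it stands 7 mm proud of the deck. Moves with the button. Its z axis is the deck's normal (up and towards the printer's front), its y axis runs along the row of buttons to the printer's left.
- feed_top (a point): Centre of the top face of the grey feed button (black arrow on it), 16 mm diameter, 30 mm to the right of the pause button, 30 mm to the left of the cancel button, same height.
- cancel_top (a point): Centre of the top face of the red cancel button (white cross on it), 16 mm diameter, 60 mm to the right of the pause button centre to centre, same height; axes as for pause_top.
- tube: Bystander: brown cardboard tube standing upright with a white end cap, 63 mm diameter, 194 mm tall. Origin: centre of its foot.
- roll: Bystander: spare roll of white labels lying flat, 76 mm diameter, 55 mm high, with a 26 mm hole. Origin: centre of its underside.
- cap: Bystander: loose white plastic tube cap lying flat, 68 mm diameter, 16 mm high. Origin: centre of its underside.
- marker: Bystander: marker pen lying on the bench, 132 mm long, 18 mm thick, white with a black cap. Origin: on the bench under its middle; it lies along its x axis.

How it is judged:
By the outcome, as a careful person would: the job done as asked, in the order asked, and still so for the second after the job is handed in, with the robot touching nothing.
It also fails if it takes over 51 s, if anything falls off the work surface, if the arm or the gripper's body presses on something with over 40 N, if the wrist force passes 120 N, or if a joint passes its speed limit or range.

## Robot

A 7-joint arm with a two-finger parallel gripper is mounted at the origin on the work surface. World frame = base frame: x ahead of the robot, y to its left, z up, the work surface at z = 0. Lengths are in m, angles in rad, forces in N, time in s.
With the tool pointing down it reaches from about 0.425 to 0.875 m from the base axis. Payload 4.7 kg.
Tool frame: the origin (TCP) lies midway between the tips of the shut fingers; the grasp point (between the pads) lies 19 mm behind it; z points along the fingers, x is the direction in which the jaws open and shut, and the axes are right-handed (so a half turn about z gives the same grasp; the last joint's range is limited). The gripper opens to 87 mm and grips with 3 to 60 N. Pads are 19 mm wide; open, the fingers measure 117 mm over their backs; the gripper's body (75 mm by 190 mm) begins 51 mm behind the grasp point.
Start: joints at [1.209, 0.321, -0.07, 1.45, 0.023, 1.371, -0.057], TCP at [0.239, -0.605, 0.19] pointing down, gripper open.
Joint ranges: [-2.86, 2.86], [-0.3, 2.09], [-1.38, 1.24], [0.06, 2.45], [-1.56, 4.7], [0.09, 2.05], [-2.69, 2.69]. Speed limits (rad/s): [2.57, 2.57, 3.14, 3.14, 3.14, 3.14, 3.14].

## Interface

Orientations are given as a rotation vector (axis times angle).
In Python, from bench import get_state, eyes, ticket gives the robot as it stands.
- The arm moves only by the tool carry_out, never from a script. Its argument "motion" is a list of rows, each a list of 2 entries, a list of its own where there are three numbers: the shift along the world's x, y, z in m, then the turn about the world's z in rad. A call has 1 to 20 rows; each row is the pose to reach, as a shift and turn from the pose commanded when the call began; what a row does not reach only later rows make up. A row lasts 1/10 s, in which the tool goes at most 50 mm and 8.59 degrees, less where a joint would pass 70% of its speed; a pose out of reach is approached as far as the arm can. A call with a gripper value outside its range is refused whole. "grip" is the gripper command: -1 is fully open, 1 is shut, values between are in proportion, set as the call begins (left out, the last holds). The fingers move at their own pace and stop on an object; "squeeze" is the grip in N (left out, the last holds). Time passes only in rows, so rows that repeat a pose let the fingers close. It gives the time, the measured TCP pose, the force and the opening at its end, in the units of the state.
- get_state(): the state, without advancing time (a new reading comes with each control period).
- eyes.get_image(name): name is "side" or "top" or "wrist"; returns a dict with "pixels" (420x560x3 uint8, blue, green, red), "mtx" (3x3 intrinsics, pixels), "dist_coeffs" ([k1, k2, p1, p2, k3] as OpenCV has them; the pictures are not rectified), "extrinsics" (4x4, takes a point from camera to world coordinates). Camera axes: x right, y down, z forward; pixel columns grow to the right and rows downward; lengths in m; the calibration is good to about 2 mm. A picture is of the moment at which its call begins. There is no depth.
- ticket.close_job(): hands the job in, once; it reports no verdict.
The state is a dict: "time": time; "joint_positions": joint angles; "qd": joint speeds; "joint_torque": joint torques, N m; "position": TCP position; "tool_rot": TCP orientation; "ft_force": force on the tool from outside, world axes, zero at the start; "torque": the same for the moment, N m; "grip_width": opening from 0.0 (shut) to 1.0 (fully open).
Only numpy, scipy, OpenCV 4.12 (cv2) and the standard library are available. Lean on these libraries where they do the work, as an engineer would, in place of code of your own. Each camera call takes 0.05 s, during which the arm holds its last target. There are 200 camera calls.

## Working session

There is one attempt and no reset: what is moved stays moved. The work goes in short steps, Python scripts to look and compute and a tool call to move; the robot and the scene stay as the last step left them, time stands still between calls to the robot, and variables do not carry over. Pictures are saved under pics/ and viewed, about 8 in all and at most 12, crops included, and the job is handed in when it is done.

Besides the shell and the picture viewer there is one more tool, called after "Request:" by a JSON object that holds its "api" and its "payload". carry_out: Moves the arm, as the interface text tells. Its arguments: {"type":"object","properties":{"motion":{"type":"array","items":{"type":"array"}},"grip":{"type":"number"},"squeeze":{"type":"number"}},"required":["motion"]}

```bash
mkdir -p pics; ls; python3 - <<'E'
from bench import get_state, eyes
import cv2, numpy as np
s=get_state(); print({k:np.round(v,3).tolist() for k,v in s.items()})
for n in("side","top"):
    d=eyes.get_image(n); cv2.imwrite(f"pics/{n}0.png",d["pixels"]); np.savez(f"{n}0.npz",**d)
    print(n,np.round(d["mtx"],1).tolist(),np.round(d["dist_coeffs"],3),np.round(d["extrinsics"],3).tolist())
E
```

```text
pics
{'time': 0.0, 'joint_positions': [1.209, 0.322, -0.07, 1.452, 0.023, 1.371, -0.057], 'qd': [-0.001, 0.001, -0.0, 0.001, 0.0, 0.0, -0.0], 'joint_torque': [-0.0, -49.129, -0.404, -31.252, -0.064, 0.044, 0.0], 'position': [0.238, -0.604, 0.189], 'tool_rot': [-2.597, 1.767, 0.003], 'ft_force': [0.234, -0.525, 1.236], 'torque': [-0.087, 0.041, 0.028], 'grip_width': 1.002}
side [[529.8, 0.0, 283.2], [0.0, 529.8, 202.8], [0.0, 0.0, 1.0]] [-0.082  0.     0.     0.     0.   ] [[-0.833, -0.293, 0.469, -0.081], [-0.553, 0.462, -0.694, 0.987], [-0.013, -0.837, -0.547, 0.879], [0.0, 0.0, 0.0, 1.0]]
top [[413.2, 0.0, 279.5], [0.0, 413.2, 204.8], [0.0, 0.0, 1.0]] [0.042 0.    0.    0.    0.   ] [[0.003, -0.992, 0.127, 0.473], [-1.0, -0.002, 0.01, -0.008], [-0.01, -0.127, -0.992, 1.014], [0.0, 0.0, 0.0, 1.0]]
```

View pics/side0.png

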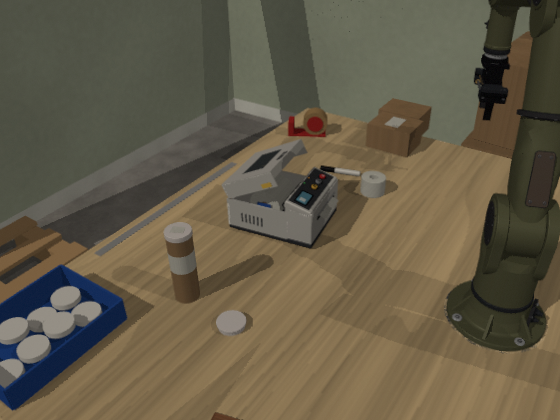

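View pics/top0.png

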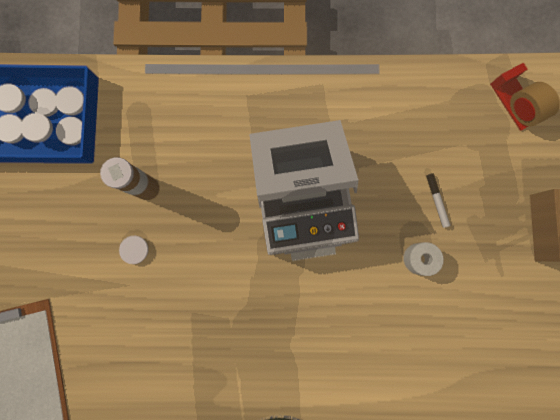

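The side view shows the printer near (285,200) with its cover ajar. In the top view, pause is at about (313,231), feed (328,228) and cancel (342,226). The tube, cap, roll and marker are all clear of the printer.

```bash
cat > h.py <<'E'
import cv2, numpy as np
from scipy.spatial.transform import Rotation as R
def ray(d,uv):
    p=cv2.undistortPoints(np.array([[uv]],float),d["mtx"],d["dist_coeffs"])[0,0]
    T=d["extrinsics"]; return T[:3,3],T[:3,:3]@np.r_[p,1]
def onplane(d,uv,z):
    o,v=ray(d,uv); return o+v*(z-o[2])/v[2]
def tri(d1,u1,d2,u2):
    o1,v1=ray(d1,u1);o2,v2=ray(d2,u2)
    t=np.linalg.lstsq(np.c_[v1,-v2],o2-o1,rcond=None)[0]
    a,b=o1+t[0]*v1,o2+t[1]*v2; return (a+b)/2,np.linalg.norm(a-b)
def blob(d,col,box):
    x0,x1,y0,y1=box; hsv=cv2.cvtColor(d["pixels"][y0:y1,x0:x1],cv2.COLOR_BGR2HSV); H,S,V=[hsv[...,i].astype(int) for i in range(3)]
    m=(S>130)&(V>70)&(((H>15)&(H<35)) if col=="y" else ((H<8)|(H>170)))
    n,l,st,c=cv2.connectedComponentsWithStats(cv2.morphologyEx(m.astype(np.uint8),cv2.MORPH_CLOSE,np.ones((3,3))))
    i=1+np.argmax(st[1:,4]); pts=np.argwhere(l==i)[:,::-1].astype(np.int32)
    M=cv2.moments(cv2.convexHull(pts)); return np.array([M["m10"]/M["m00"]+x0,M["m01"]/M["m00"]+y0]),st[i].tolist()
E
python3 - <<'E'
from h import *
from bench import get_state
T=dict(np.load("top0.npz"));S=dict(np.load("side0.npz"))
B={"top":(300,355,218,242),"side":(300,335,165,200)}
P={}
for c in "yr":
    ut,st=blob(T,c,B["top"]);us,ss=blob(S,c,B["side"])
    P[c]=onplane(T,ut,.1387)
    print(c,ut,st,us,ss,P[c],onplane(S,us,.1387),tri(T,ut,S,us))
d=P["y"]-P["r"];print(np.linalg.norm(d),np.arctan2(-d[0],d[1]))
print(R.from_rotvec(get_state()["tool_rot"]).as_matrix().round(3))
for n,u in dict(tube=(115,172),roll=(424,258),marker=(440,200),cap=(134,250)).items(): print(n,onplane(T,u,.194 if n=="tube" else .03))
t=cv2.resize(T["pixels"][115:265,240:370],None,fx=3,fy=3);s=cv2.resize(S["pixels"][130:250,215:350],None,fx=3,fy=3)
o=np.zeros((450,800,3),np.uint8);o[:450,:390]=t;o[:360,395:800]=s;cv2.imwrite("pics/c1.png",o)
E
```

```text
y [313.31439394 230.13257576] [10, 8, 8, 9, 54] [313.59047619 186.14285714] [11, 19, 7, 5, 24] [ 0.53124361 -0.07051679  0.1387    ] [ 0.52936061 -0.06348623  0.1387    ] (array([ 0.53233567, -0.07040385,  0.13411518]), np.float64(0.0018071262968537248))
r [341.3256705  226.00766284] [38, 4, 8, 9, 44] [321.58666667 175.58666667] [19, 9, 6, 4, 19] [ 0.54017381 -0.12976036  0.1387    ] [ 0.53940707 -0.12355715  0.1387    ] (array([ 0.54148727, -0.12970072,  0.13498932]), np.float64(0.0023609622273355942))
0.05991284887476005 0.1496107412620211
[[ 0.367 -0.93  -0.001]
 [-0.93  -0.367  0.002]
 [-0.002  0.    -1.   ]]
tube [0.64396394 0.33238284 0.194     ]
roll [ 0.47424178 -0.33628046  0.03      ]
marker [ 0.61137065 -0.37960306  0.03      ]
cap [0.49060827 0.34572686 0.03      ]
```

View pics/c1.png

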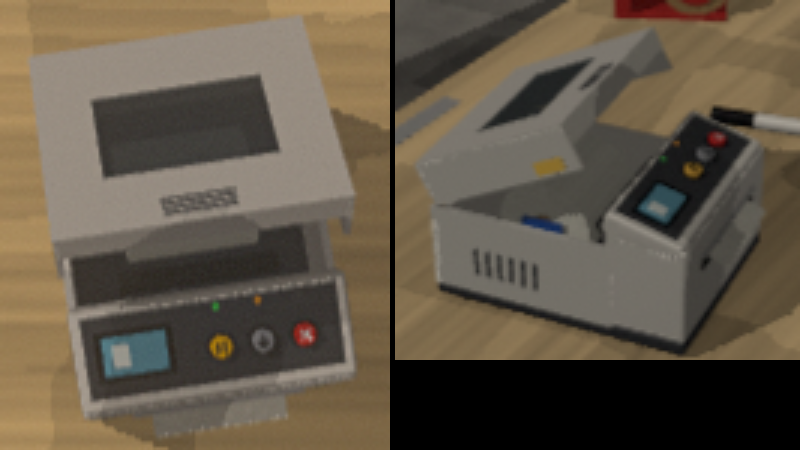

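Printer yaw is about 0.15 rad. I'll close the fingers, go up and over, and end above the middle of the cover, behind the lip.

Request:
{"api": "carry_out", "payload": {"motion": [[[0,0,0.04],0],[[0,0,0.08],0],[[0,0,0.12],0],[[0.024,0.034,0.13],-0.014],[[0.048,0.068,0.13],-0.028],[[0.072,0.102,0.13],-0.042],[[0.096,0.136,0.13],-0.056],[[0.12,0.17,0.13],-0.07],[[0.145,0.205,0.13],-0.085],[[0.17,0.24,0.13],-0.1],[[0.195,0.275,0.13],-0.115],[[0.22,0.31,0.13],-0.13],[[0.245,0.345,0.13],-0.145],[[0.27,0.38,0.13],-0.16],[[0.295,0.415,0.13],-0.175],[[0.32,0.45,0.13],-0.19],[[0.345,0.485,0.13],-0.205],[[0.37,0.52,0.13],-0.22],[[0.388,0.55,0.12],-0.226],[[0.388,0.55,0.1],-0.226]], "grip": 1}}

```text
time: 2.1
position: [0.6288, -0.0469, 0.2899]
tool_rot: [-2.387, 2.034, 0.002]
ft_force: [-0.2, 0.1, -0.5]
grip_width: 0.005
```

```bash
python3 - <<'E'
from h import *
from bench import eyes
d=eyes.get_image("side");cv2.imwrite("pics/s2.png",cv2.resize(d["pixels"][30:260,180:450],None,fx=2.5,fy=2.5))
E
```

```text
(no output)
```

View pics/s2.png

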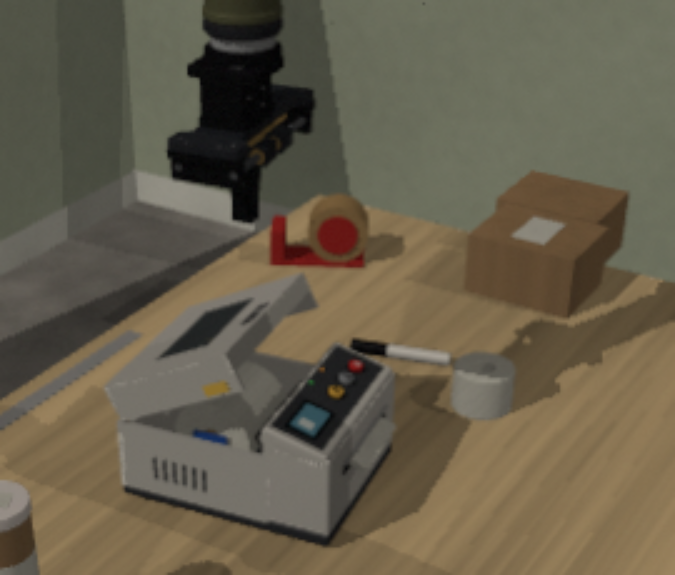

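The closed fingers at crop (245,215) are above the cover, which is open by about 0.35. I'll press it down, stopping just short of shut.

Request:
{"api": "carry_out", "payload": {"motion": [[[0,0,-0.01],0],[[0,0,-0.02],0],[[0,0,-0.03],0],[[0,0,-0.038],0],[[0,0,-0.046],0],[[0,0,-0.054],0],[[0,0,-0.062],0],[[0,0,-0.07],0],[[0,0,-0.078],0],[[0,0,-0.086],0],[[0,0,-0.094],0],[[0,0,-0.102],0],[[0,0,-0.11],0],[[0,0,-0.116],0],[[0,0,-0.122],0],[[0,0,-0.128],0],[[0,0,-0.132],0],[[0,0,-0.135],0],[[0,0,-0.137],0],[[0,0,-0.137],0]]}}

```text
time: 4.15
position: [0.6265, -0.0547, 0.1524]
tool_rot: [2.381, -2.049, -0.0]
ft_force: [-0.4, -0.1, 0.3]
grip_width: 0.005
```

Request:
{"api": "carry_out", "payload": {"motion": [[[0,0,-0.001],0],[[0,0,-0.002],0],[[0,0,-0.003],0],[[0,0,-0.004],0],[[0,0,-0.005],0],[[0,0,-0.005],0]]}}

```text
time: 4.75
position: [0.6265, -0.0547, 0.1476]
tool_rot: [2.381, -2.049, -0.0]
ft_force: [-0.5, -0.2, 1.8]
grip_width: 0.003
```

```bash
python3 - <<'E'
from h import *
from bench import eyes
d=eyes.get_image("side");cv2.imwrite("pics/s3.png",cv2.resize(d["pixels"][60:260,200:400],None,fx=3,fy=3))
E
```

```text
(no output)
```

View pics/s3.png

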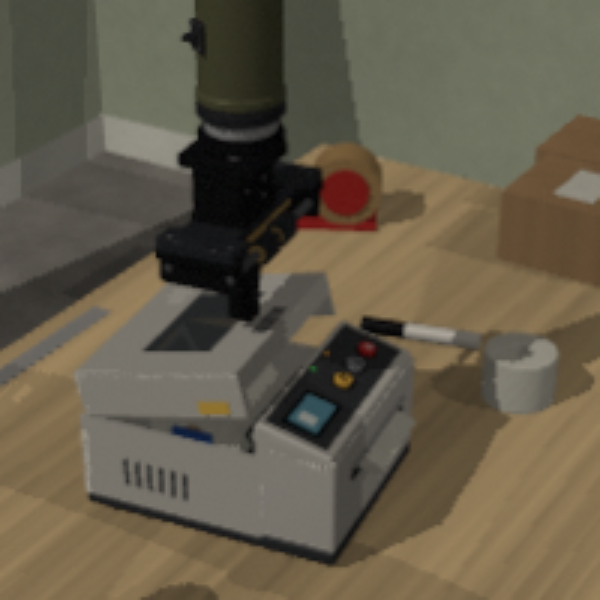

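The fingertip is at about crop (243,318) on the cover, but a gap remains below the cover's side edge at about (245,430). I'll compare projections before pressing further.

```bash
python3 - <<'E'
from h import *
S=dict(np.load("side0.npz"));E=np.linalg.inv(S["extrinsics"])
rv=R.from_matrix(E[:3,:3]).as_rotvec()
yaw=.1496;ex=np.array([np.cos(yaw),np.sin(yaw),0]);ey=np.array([-np.sin(yaw),np.cos(yaw),0]);ez=np.array([0,0,1.])
pause=np.array([.532,-.0695,.1387]); py=-.005  # pause y in printer
O=pause+.088*ex-py*ey; O[2]=0
H=O+.118*ex+.104*ez; print("origin",O)
def cov(u,w,y,th): return H-(u*np.cos(th)-w*np.sin(th))*ex+(u*np.sin(th)+w*np.cos(th))*ez+y*ey
def pr(p): return (cv2.projectPoints(np.array([p]),rv,E[:3,3],S["mtx"],S["dist_coeffs"])[0][0,0]-[200,60])*3
print("tcp",pr([.6265,-.0547,.1476]))
for th in(0,.05,.1,.15,.2): print(th,"lipL",pr(cov(.166,.046,.1,th)),"lipR",pr(cov(.166,.046,-.1,th)),"at tip u.11",cov(.11,.046,0,th)[2])
E
```

```text
origin [ 0.6182719 -0.0514401  0.       ]
tcp [244.73379925 344.76043379]
0 lipL [251.76861174 412.02353694] lipR [340.67226373 308.03017207] at tip u.11 0.15
0.05 lipL [248.97505586 403.2112093 ] lipR [338.37050646 299.86741772] at tip u.11 0.15544022059794305
0.1 lipL [245.73222773 394.38486779] lipR [335.65419838 291.71112536] at tip u.11 0.16075186743394027
0.15 lipL [242.04658291 385.57114921] lipR [332.52863842 283.58555079] at tip u.11 0.16592166415715387
0.2 lipL [237.92626653 376.79701704] lipR [329.00061424 275.51514163] at tip u.11 0.17093668896815384
```

```bash
python3 - <<'E'
from h import *
from bench import eyes,get_state
S=dict(np.load("side0.npz"));E=np.linalg.inv(S["extrinsics"])
rv=R.from_matrix(E[:3,:3]).as_rotvec()
pr=lambda p: cv2.projectPoints(np.array([p]),rv,E[:3,3],S["mtx"],S["dist_coeffs"])[0][0,0]
print("s2 tcp", (pr([.6285,-.0475,.29])-[180,30])*2.5)
s=get_state();print({k:np.round(v,3).tolist() for k,v in s.items()})
d=eyes.get_image("wrist");cv2.imwrite("pics/w1.png",d["pixels"])
d=eyes.get_image("side");a=d["pixels"][130:200,240:330];cv2.imwrite("pics/s4.png",np.hstack([cv2.resize(a,None,fx=4.2,fy=6)[:420],d["pixels"][:,:1]*0, cv2.resize(eyes.get_image("wrist")["pixels"],None,fx=.75,fy=1)]))
E
```

```text
s2 tcp [246.49390098 246.03897952]
{'time': 4.8, 'joint_positions': [0.454, 0.341, -0.51, 1.549, 0.171, 1.296, -1.5], 'qd': [-0.0, 0.001, -0.001, -0.001, -0.001, -0.002, -0.001], 'joint_torque': [-0.099, -45.308, -4.957, -30.001, -0.064, -0.21, -0.001], 'position': [0.626, -0.055, 0.148], 'tool_rot': [2.381, -2.049, -0.0], 'ft_force': [0.162, 0.836, 0.913], 'torque': [-0.011, 0.134, -0.03], 'grip_width': 0.006}
```

View pics/s4.png

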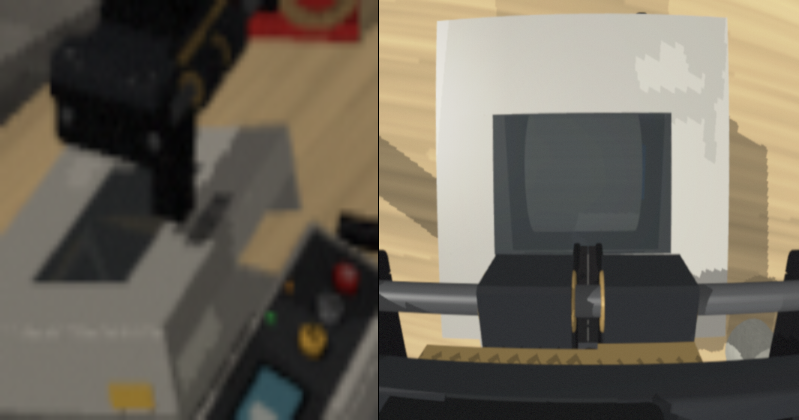

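The free-air picture shows the same thing: the visible tip sits about 18 mm above the reported TCP. In this view the cover is still about 0.2 open, which agrees with that offset. I'll keep pressing in small steps and watch the force.

Request:
{"api": "carry_out", "payload": {"motion": [[[0,0,-0.002],0],[[0,0,-0.004],0],[[0,0,-0.006],0],[[0,0,-0.008],0],[[0,0,-0.01],0],[[0,0,-0.012],0],[[0,0,-0.013],0],[[0,0,-0.013],0]]}}

```text
time: 5.75
position: [0.6265, -0.0546, 0.1344]
tool_rot: [2.381, -2.049, -0.0]
ft_force: [-0.2, -0.1, 0.6]
grip_width: 0.002
```

Request:
{"api": "carry_out", "payload": {"motion": [[[0,0,-0.001],0],[[0,0,-0.002],0],[[0,0,-0.003],0],[[0,0,-0.004],0],[[0,0,-0.005],0],[[0,0,-0.005],0]]}}

```text
time: 6.35
position: [0.6265, -0.0547, 0.1296]
tool_rot: [2.381, -2.049, -0.0]
ft_force: [-0.7, 0.8, 0.8]
grip_width: 0.003
```

```bash
python3 - <<'E'
from h import *
from bench import eyes
d=eyes.get_image("side");np.savez("s5.npz",**d);cv2.imwrite("pics/s5.png",cv2.resize(d["pixels"][90:250,200:360],None,fx=3.7,fy=3.7))
E
```

```text
(no output)
```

View pics/s5.png

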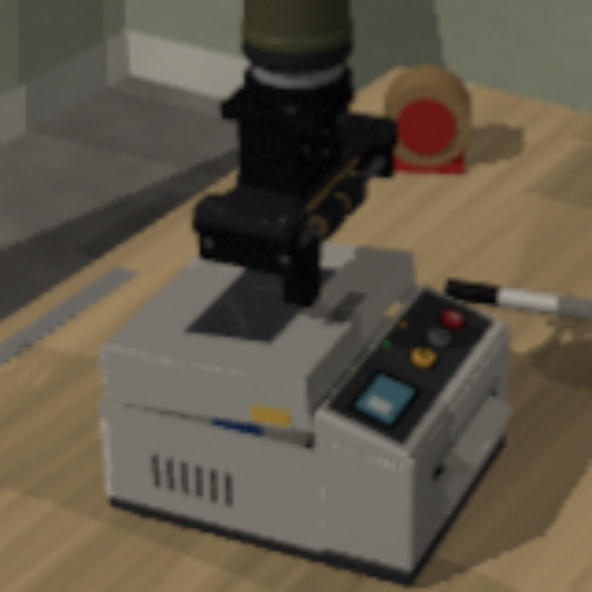

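Only a thin gap is left, near (240–310,430). I'll continue until it reaches the stop.

Request:
{"api": "carry_out", "payload": {"motion": [[[0,0,-0.001],0],[[0,0,-0.002],0],[[0,0,-0.003],0],[[0,0,-0.003],0]]}}

```text
time: 6.8
position: [0.6265, -0.0547, 0.1266]
tool_rot: [2.381, -2.049, -0.0]
ft_force: [-0.4, -0.6, 1.2]
grip_width: 0.005
```

Request:
{"api": "carry_out", "payload": {"motion": [[[0,0,-0.001],0],[[0,0,-0.002],0],[[0,0,-0.002],0]]}}

```text
time: 7.1
position: [0.6265, -0.0547, 0.1245]
tool_rot: [2.381, -2.049, -0.0]
ft_force: [-0.4, -0.6, 1.1]
grip_width: 0.005
```

Request:
{"api": "carry_out", "payload": {"motion": [[[0,0,-0.001],0],[[0,0,-0.002],0],[[0,0,-0.003],0],[[0,0,-0.003],0]]}}

```text
time: 7.5
position: [0.6265, -0.0547, 0.1216]
tool_rot: [2.381, -2.049, -0.0]
ft_force: [-0.2, -0.2, 0.5]
grip_width: 0.003
```

```bash
python3 - <<'E'
from h import *
from bench import eyes
d=eyes.get_image("side");o=dict(np.load("s5.npz"))["pixels"]
c=lambda p:cv2.resize(p[130:240,220:330],None,fx=3.6,fy=3.6)
cv2.imwrite("pics/s6.png",np.hstack([c(o),c(d["pixels"])]))
E
```

```text
(no output)
```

View pics/s6.png

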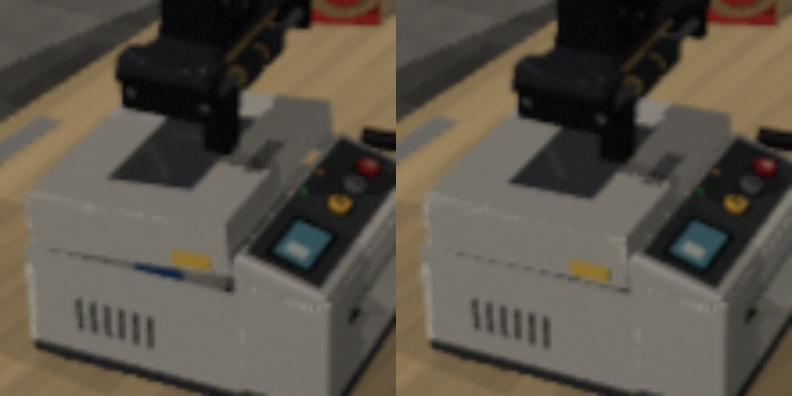

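The right half, taken now, shows the gap almost gone. I'll go on in 1 mm steps until the force shows the stop.

Request:
{"api": "carry_out", "payload": {"motion": [[[0,0,-0.001],0],[[0,0,-0.002],0],[[0,0,-0.002],0]]}}

```text
time: 7.85
position: [0.6265, -0.0547, 0.1196]
tool_rot: [2.381, -2.049, -0.0]
ft_force: [-0.8, 0.7, 0.7]
grip_width: 0.007
```

Request:
{"api": "carry_out", "payload": {"motion": [[[0,0,-0.001],0],[[0,0,-0.002],0],[[0,0,-0.002],0]]}}

```text
time: 8.15
position: [0.6265, -0.0547, 0.1176]
tool_rot: [2.381, -2.049, -0.0]
ft_force: [0.1, 0.6, -0.2]
grip_width: 0.004
```

```bash
python3 - <<'E'
from bench import get_state
s=get_state();print(s["ft_force"],s["torque"],s["joint_torque"],s["position"],s["grip_width"])
E
```

```text
[ 0.05984062  0.6342256  -0.23023862] [0.00963739 0.05005687 0.09848943] [-7.06759491e-02 -4.63817739e+01 -5.24742588e+00 -2.97692353e+01
 -3.76330270e-02 -1.27212466e-01 -2.23722513e-03] [ 0.62654744 -0.05466364  0.11756917] 0.004215379069947276
```

The force stays near zero even though the reported z is 0.118, so something disagrees. I'll take one composite look from all three cameras.

```bash
python3 - <<'E'
from h import *
from bench import eyes
d={n:eyes.get_image(n) for n in("side","top","wrist")}
for n in d: np.savez(f"{n}7.npz",**d[n])
a=cv2.resize(d["side"]["pixels"][130:230,225:325],(400,400));b=cv2.resize(d["top"]["pixels"][110:260,240:390],(400,400),interpolation=cv2.INTER_CUBIC)
w=d["wrist"]["pixels"][200:400,:] 
cv2.imwrite("pics/s7.png",np.vstack([np.hstack([a,b]),cv2.resize(w,(560,200)).repeat(1,0) if 0 else cv2.copyMakeBorder(w,0,0,0,240,cv2.BORDER_CONSTANT)]))
print(d["wrist"]["extrinsics"].round(4).tolist())
E
```

```text
[[0.1477, -0.9507, -0.2726, 0.7016], [-0.989, -0.1419, -0.0409, -0.043], [0.0002, 0.2756, -0.9613, 0.3114], [0.0, 0.0, 0.0, 1.0]]
```

View pics/s7.png

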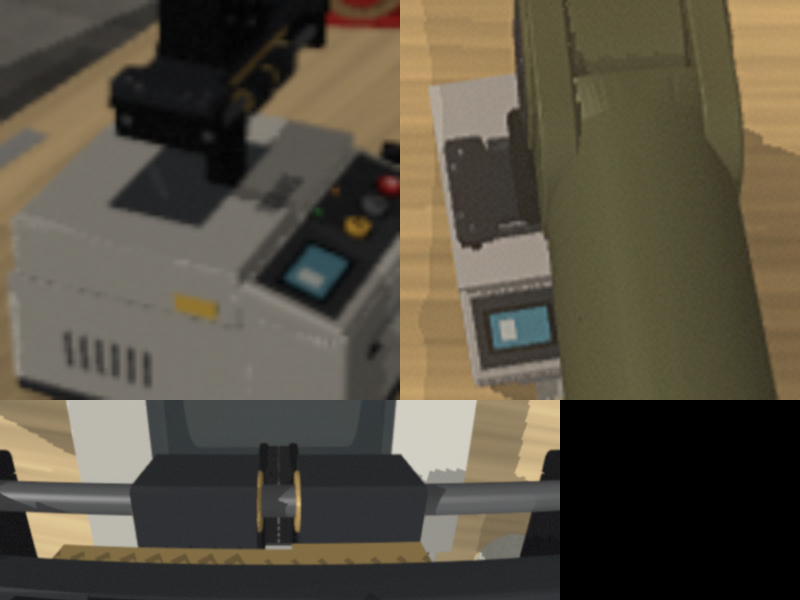

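The cover now looks flush with the deck. The visible fingertip still doesn't match the reported TCP height, so I'll check the scale with the wrist camera. The cover is 200 mm wide, so its apparent width gives its height relative to the arm.

```bash
python3 - <<'E'
from h import *
W=dict(np.load("wrist7.npz"))
hsv=cv2.cvtColor(W["pixels"],cv2.COLOR_BGR2HSV)
for r in(60,120,180,210,235):
    m=(hsv[r,:,1]<45)&(hsv[r,:,2]>120); x=np.flatnonzero(m); 
    l,rr=x.min(),x.max(); print(r,l,rr,m.sum())
    for z in(.12,.15,.18):
        a,b=onplane(W,(l,r),z),onplane(W,(rr,r),z); print("  ",z,round(np.linalg.norm(a-b),4),((a+b)/2).round(4), round(np.arctan2(-(a-b)[0],(a-b)[1]),3))
S=dict(np.load("side7.npz"));E=np.linalg.inv(S["extrinsics"]);rv=R.from_matrix(E[:3,:3]).as_rotvec()
pr=lambda p: cv2.projectPoints(np.array([p]),rv,E[:3,3],S["mtx"],S["dist_coeffs"])[0][0,0].round(1)
ey=np.array([-.149,.989,0]);ex=np.array([.989,.149,0]);t=np.array([.6265,-.0547,.1176])
for dz in(0,.02,.03,.07): print("z+",dz,pr(t+[0,0,dz]), "body end", [pr(t+.095*ey+s*.0375*ex+[0,0,dz]) for s in(-1,1)])
E
```

```text
60 46 493 448
   0.12 0.2349 [ 0.7262 -0.0344  0.12  ] 0.146
   0.15 0.1981 [ 0.7224 -0.0358  0.15  ] 0.146
   0.18 0.1613 [ 0.7185 -0.0371  0.18  ] 0.146
120 54 486 433
   0.12 0.2345 [ 0.6954 -0.0392  0.12  ] 0.147
   0.15 0.1978 [ 0.6964 -0.0398  0.15  ] 0.147
   0.18 0.161 [ 0.6973 -0.0404  0.18  ] 0.147
180 63 479 163
   0.12 0.235 [ 0.6626 -0.0445  0.12  ] 0.148
   0.15 0.1982 [ 0.6687 -0.0443  0.15  ] 0.148
   0.18 0.1613 [ 0.6748 -0.0441  0.18  ] 0.148
210 68 474 159
   0.12 0.2346 [ 0.6451 -0.0471  0.12  ] 0.148
   0.15 0.1978 [ 0.6539 -0.0464  0.15  ] 0.148
   0.18 0.161 [ 0.6628 -0.0458  0.18  ] 0.148
235 72 471 157
   0.12 0.2353 [ 0.6299 -0.0496  0.12  ] 0.148
   0.15 0.1984 [ 0.6411 -0.0485  0.15  ] 0.148
   0.18 0.1615 [ 0.6524 -0.0475  0.18  ] 0.148
z+ 0 [281.7 184.3] body end [array([279.3, 204.5]), array([253.9, 198.2])]
z+ 0.02 [281.6 178.1] body end [array([279.2, 198.1]), array([253.6, 191.9])]
z+ 0.03 [281.6 174.9] body end [array([279.1, 194.8]), array([253.4, 188.7])]
z+ 0.07 [281.4 162.1] body end [array([278.8, 181.5]), array([252.7, 175.5])]
```

The wrist view is clear. The cover top is level at z≈0.149, its width is constant front to back, and the yaw is 0.148, so the cover is practically shut. The real fingertip is therefore about 30 mm above the reported TCP. I'll go on in 1 mm steps until I feel the stop.

Request:
{"api": "carry_out", "payload": {"motion": [[[0,0,-0.001],0],[[0,0,-0.001],0]]}}

```text
time: 8.5
position: [0.6268, -0.0546, 0.1175]
tool_rot: [-2.381, 2.049, -0.001]
ft_force: [-1.9, 0.1, 4.8]
grip_width: 0.003
```

Request:
{"api": "carry_out", "payload": {"motion": [[[0,0,-0.001],0],[[0,0,-0.001],0]]}}

```text
time: 8.7
position: [0.6268, -0.0546, 0.1175]
tool_rot: [-2.381, 2.049, -0.002]
ft_force: [-3.7, -0.5, 8.1]
grip_width: 0.003
```

Request:
{"api": "carry_out", "payload": {"motion": [[[0,0,-0.001],0],[[0,0,-0.001],0]]}}

```text
time: 8.9
position: [0.6268, -0.0546, 0.1174]
tool_rot: [-2.381, 2.049, -0.002]
ft_force: [-4.9, -0.4, 14.0]
grip_width: 0.007
```

The stop is solid: z is pinned at 0.1175 while the force rises to 14 N, so the cover is fully shut. The real tip is therefore 32 mm above the reported TCP. Next I'll lift off, set the jaw gap to 45 mm (finger centres 60 mm apart), and move in front of the buttons to measure with the wrist camera.

Request:
{"api": "carry_out", "payload": {"motion": [[[0,0,0.01],0],[[0,0,0.03],0],[[0,0,0.055],0],[[0,0,0.085],0],[[-0.02,-0.008,0.085],0],[[-0.045,-0.018,0.085],0],[[-0.07,-0.028,0.085],0],[[-0.095,-0.038,0.085],0],[[-0.115,-0.046,0.085],0],[[-0.13,-0.051,0.085],0],[[-0.13,-0.051,0.085],0],[[-0.13,-0.051,0.085],0],[[-0.13,-0.051,0.085],0]], "grip": -0.035}}

```text
time: 10.2
position: [0.4974, -0.105, 0.1998]
tool_rot: [-2.382, 2.047, -0.0]
ft_force: [-0.0, -0.6, -0.2]
grip_width: 0.516
```

```bash
python3 - <<'E'
from h import *
from bench import eyes,get_state
W=eyes.get_image("wrist");s=get_state();print(s["position"].round(4) if hasattr(s["position"],"round") else s["position"],s["grip_width"],s["ft_force"],s["time"])
P={}
for c in "yr":
    try:
        u,st=blob(W,c,(0,560,0,240));P[c]=onplane(W,u,.1387);print(c,u,st,P[c])
    except Exception as e: print(c,e)
d=P["y"]-P["r"];print(np.linalg.norm(d),np.arctan2(-d[0],d[1]),(P["y"]+P["r"])/2)
t=eyes.get_image("side")["pixels"];cv2.imwrite("pics/w8.png",np.hstack([cv2.resize(W["pixels"],(480,360)),cv2.resize(t[100:240,220:340],(308,360))]))
E
```

```text
[ 0.4974 -0.105   0.1997] 0.5195833177147818 [ 0.17995539 -0.13155683  0.2996053 ] 10.25
y [239.05254516 157.53981938] [228, 146, 23, 24, 428] [ 0.53261179 -0.07100883  0.1387    ]
r [321.26292226 157.14774115] [310, 146, 24, 23, 329] [ 0.54167598 -0.12935412  0.1387    ]
0.059045172109257464 0.15412223697173574 [ 0.53714388 -0.10018147  0.1387    ]
```

View pics/w8.png

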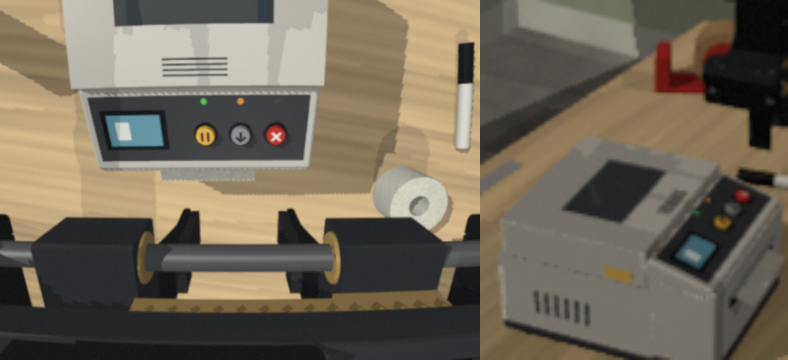

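The wrist view shows the yellow button at (205,135), red at (275,135) and grey at (240,135) in the scaled picture. The fingers straddle the same centre line, and the cover is shut. The button midpoint is (0.537,−0.100). I'll move above it with the fingers about 5 mm towards the front, then stop just above the buttons.

Request:
{"api": "carry_out", "payload": {"motion": [[[0.015,0.002,0],0],[[0.035,0.004,0],0],[[0.035,0.004,-0.025],0],[[0.035,0.004,-0.05],0],[[0.035,0.004,-0.07],0],[[0.035,0.004,-0.08],0],[[0.035,0.004,-0.083],0],[[0.035,0.004,-0.083],0],[[0.035,0.004,-0.083],0]]}}

```text
time: 11.2
position: [0.5325, -0.1017, 0.1179]
tool_rot: [-2.381, 2.048, -0.003]
ft_force: [1.1, 0.8, -0.1]
grip_width: 0.519
```

```bash
python3 - <<'E'
from h import *
from bench import eyes,get_state
W=eyes.get_image("wrist");S=eyes.get_image("side");s=get_state();print(np.round(s["position"],4),s["grip_width"],np.round(s["ft_force"],1))
cv2.imwrite("pics/w9.png",np.hstack([cv2.resize(W["pixels"][80:360,130:430],(386,360)),cv2.resize(S["pixels"][130:220,270:360],(360,360))]))
E
```

```text
[ 0.5324 -0.1018  0.1179] 0.5154055602373188 [ 0.4 -0.3  0.1]
```

View pics/w9.png

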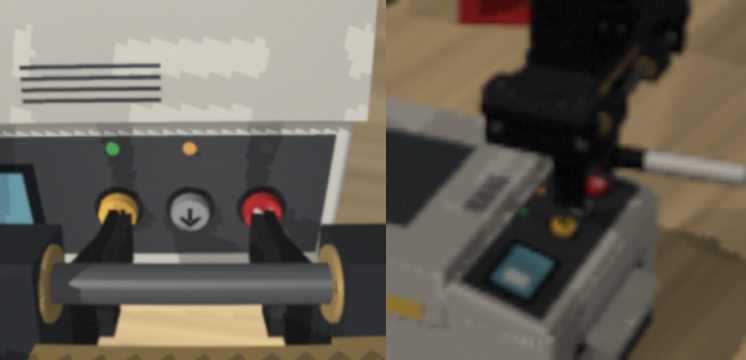

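The left fingertip is over yellow at (120,212), the right over red at (262,212), and grey is clear between them. Now I'll press.

Request:
{"api": "carry_out", "payload": {"motion": [[[0,0,-0.005],0],[[0,0,-0.01],0],[[0,0,-0.015],0],[[0,0,-0.018],0],[[0,0,-0.018],0]]}}

```text
time: 11.8
position: [0.5332, -0.1017, 0.1018]
tool_rot: [-2.381, 2.048, -0.005]
ft_force: [-3.5, 1.4, 16.1]
grip_width: 0.516
```

Full travel is reached at z=0.102, as predicted, with 16 N. I'll add a touch more and hold.

Request:
{"api": "carry_out", "payload": {"motion": [[[0,0,-0.001],0],[[0,0,-0.001],0],[[0,0,-0.001],0],[[0,0,-0.001],0],[[0,0,-0.001],0],[[0,0,-0.001],0]]}}

```text
time: 12.4
position: [0.5332, -0.1017, 0.1016]
tool_rot: [-2.381, 2.048, -0.006]
ft_force: [-5.1, 1.2, 19.7]
grip_width: 0.517
```

```bash
python3 - <<'E'
from h import *
from bench import eyes,get_state
W=eyes.get_image("wrist");S=eyes.get_image("side");s=get_state();print(np.round(s["position"],4),np.round(s["ft_force"],1),np.round(s["torque"],2),s["time"])
ey=np.array([-.15,.989,0]);print("moment about printer x",np.dot(s["torque"],[.989,.15,0]))
cv2.imwrite("pics/w10.png",np.hstack([cv2.resize(W["pixels"][80:360,130:430],(386,360)),cv2.resize(S["pixels"][130:220,270:360],(360,360))]))
E
```

```text
[ 0.5332 -0.1017  0.1016] [-6.2  0.9 20.3] [0.37 1.13 0.03] 12.5
moment about printer x 0.534052064848523
```

View pics/w10.png

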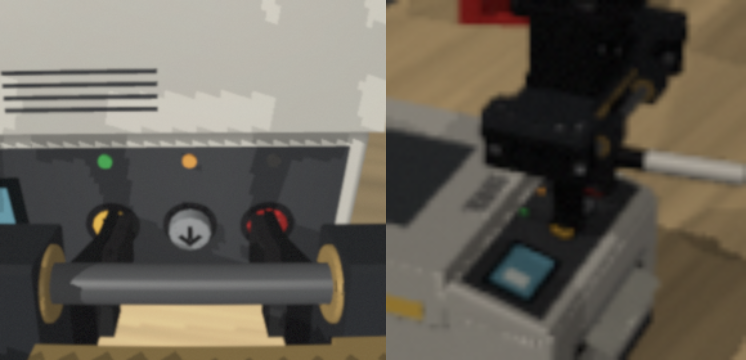

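Both buttons are sunk into their rims and the feed button is up. The moment suggests the left finger carries somewhat more load, so I'll add 1 mm and hold 2.6 s more.

Request:
{"api": "carry_out", "payload": {"motion": [[[0,0,-0.001],0],[[0,0,-0.001],0],[[0,0,-0.001],0],[[0,0,-0.001],0],[[0,0,-0.001],0],[[0,0,-0.001],0],[[0,0,-0.001],0],[[0,0,-0.001],0],[[0,0,-0.001],0],[[0,0,-0.001],0],[[0,0,-0.001],0],[[0,0,-0.001],0],[[0,0,-0.001],0],[[0,0,-0.001],0],[[0,0,-0.001],0],[[0,0,-0.001],0],[[0,0,-0.001],0],[[0,0,-0.001],0],[[0,0,-0.001],0],[[0,0,-0.001],0]]}}

```text
time: 14.5
position: [0.5333, -0.1017, 0.1015]
tool_rot: [-2.381, 2.048, -0.006]
ft_force: [-6.8, 1.1, 25.1]
grip_width: 0.517
```

Request:
{"api": "carry_out", "payload": {"motion": [[[0,0,0],0],[[0,0,0],0],[[0,0,0],0],[[0,0,0],0],[[0,0,0],0],[[0,0,0],0]]}}

```text
time: 15.1
position: [0.5333, -0.1017, 0.1014]
tool_rot: [-2.381, 2.048, -0.006]
ft_force: [-7.4, 0.7, 25.1]
grip_width: 0.521
```

Request:
{"api": "carry_out", "payload": {"motion": [[[0,0,0.015],0],[[0,0,0.035],0],[[0,0,0.06],0],[[0,0,0.09],0],[[0,0,0.115],0],[[-0.02,-0.003,0.125],0],[[-0.04,-0.006,0.125],0],[[-0.04,-0.006,0.125],0],[[-0.04,-0.006,0.125],0]]}}

```text
time: 16.0
position: [0.4915, -0.1078, 0.2215]
tool_rot: [2.381, -2.049, 0.0]
ft_force: [0.6, 0.4, 0.0]
grip_width: 0.517
```

```bash
python3 - <<'E'
from h import *
from bench import eyes,get_state
s=get_state();print(np.round(s["position"],4),np.round(s["ft_force"],1),s["time"])
W=eyes.get_image("wrist");S=eyes.get_image("side")
for c in "yr":
    u,st=blob(W,c,(0,560,0,240));print(c,u,st,onplane(W,u,.1387))
S0=dict(np.load("side0.npz"))["pixels"]
for n,(x0,x1,y0,y1) in dict(tube=(160,205,220,305),cap=(212,250,308,338),roll_marker=(336,390,160,200)).items():
    print(n,np.abs(S["pixels"][y0:y1,x0:x1].astype(int)-S0[y0:y1,x0:x1]).mean().round(1))
cv2.imwrite("pics/w11.png",np.hstack([cv2.resize(W["pixels"],(400,300)),cv2.resize(S["pixels"],(400,300))]))
E
```

```text
[ 0.4915 -0.1078  0.2215] [0.6 0.4 0. ] 16.0
y [239.35363551 145.6388102 ] [229, 135, 22, 22, 376] [ 0.53253775 -0.07107318  0.1387    ]
r [315.79738562 145.356676  ] [305, 135, 23, 22, 286] [ 0.54143073 -0.1294578   0.1387    ]
tube 3.6
cap 3.9
roll_marker 7.8
```

Both buttons measure in the same place and with the same spacing as before the press, so they are up again. The arm is free at 0 N. I'll hand in.

```bash
python3 -c "
from bench import ticket; print(ticket.close_job())"
```

```text
the job is handed in; nothing more can be done
None
```

I pushed the cover shut, then pressed and held the pause and cancel buttons together and let them come up. The job was handed in just after 16 s on the robot's clock.

- **Cover:** I pushed it down with closed fingers until it reached its stop. The height stayed at 0.1175 m while the force rose to 14 N. Just before that, the wrist view showed its top level, at about 149 mm high.
- **Buttons:** With one finger on each button, I pressed both down in one stroke and held them for about 3.3 s at 16–25 N. A picture during the hold showed both sunk and the feed button up.
- **Release:** Both buttons then measured within 0.3 mm of where they were before the press, with the same spacing, and the wrist force was back to about 0 N.

**Checks that disagreed or failed:**
- **Tool height:** The fingertips were really about 32 mm above the reported tool position. I allowed for this when pressing the buttons.
- **Uneven load:** The wrist moment suggested the pause finger carried more of the force. I estimated at least 7 N on cancel, more than the 3 N it needs.
- **Last picture:** The 12-picture limit blocked viewing it, so the bystander objects were checked only by comparing pixels. The tube and cap had hardly changed. The roll and marker area differed slightly more, probably because of the arm's shadow, as the arm never came near them.

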